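# Take the sample stack apart and set each item at its station

## Task

The morning's samples were left stacked on their vial case: take the stack apart and set the aluminium moisture tin in the middle of the black cooling plate, the amber jar in the middle of the stirrer's white plate, the white pot with the blue lid in the middle of the balance's steel pan, and the vial case flat inside the blue tray. Keep everything upright, set each thing down rather than dropping it, and leave the two steel extraction cells standing where they are.

Things in the scene. Friction and masses are not known exactly. Their poses are not given: they have to be found in the camera images.
- case: the bottom of the stack: closed flat vial case, grey with a yellow lid, 160 mm long (its x axis) by 62 mm wide (its y axis) by 45 mm high, 0.3 kg. Origin: centre of its underside, z up. The amber jar and the white pot stand side by side on its lid, each about 43 mm from the middle along its length; either may be on either side. It is graspable across its 62 mm width.
- amber_jar: a closed round brown glass jar with a black lid, 60 mm high: body 54 mm in diameter for the lowest 44 mm, screw lid 50 mm in diameter above it. Origin: centre of its underside, z up. Starts on the vial case, perhaps with the tin on its lid. About 0.16 kg.
- white_pot: a closed round white plastic pot with a blue lid, 60 mm high: body 54 mm in diameter for the lowest 44 mm, screw lid 50 mm in diameter above it. Origin: centre of its underside, z up. Starts on the vial case, perhaps with the tin on its lid. About 0.13 kg.
- tin: small round bare-aluminium moisture tin with its lid on, 41 mm in diameter, 28 mm high. Origin: centre of its underside, z up. Starts on top of the stack, on the lid of the amber jar or of the white pot. About 0.06 kg.
- cooling_plate: fixed black metal cooling plate with ribs below, 130 by 130 mm; flat top 32 mm above its origin. A thin grey ring, 70 mm in diameter, marks its middle. Origin: on the bench under the middle of the plate; z up.
- stirrer: fixed grey laboratory stirrer with a flat square white ceramic top plate, 130 by 130 mm, 92 mm above its origin; its control panel with two black knobs runs out 148 mm along its +x axis, at most 53 mm high. Origin: on the bench under the middle of the white plate; z up.
- balance: fixed white laboratory balance with a flat round steel pan, 120 mm in diameter, pan top 58 mm above its origin; its housing is 150 mm wide and the panel with a green display runs out 143 mm along its +x axis. Origin: on the bench under the middle of the pan; z up.
- tray: fixed shallow blue tray, outside 200 mm long (its x axis) by 136 mm wide (its y axis) by 16 mm high, walls and floor 4 to 5 mm thick (inside 192 by 128 mm). Origin: on the bench under its middle; z up. The vial case fits in it only lengthwise.
- cell_left: bystander: upright steel extraction cell, a tube with thick knurled ends, 38 mm in diameter, 115 mm high, loose on the bench to the robot's left (+y). Origin: centre of its underside. Leave alone.
- cell_right: bystander: the same kind of steel extraction cell, standing to the robot's right (-y). Origin: centre of its underside. Leave alone.
There are look-alikes about, which are no part of the job. There is more than one size of the case; the job needs the largest.

How it is judged:
At the end, for the whole second after the job is handed in: Tin, amber jar and white pot stand upright (0.08 rad, 5 mm in height) within 15 mm of the middle of cooling plate, stirrer plate and balance pan; the case lies flat in the tray (within 38 mm of its middle); all at rest; both cells upright within 25 mm of their starts (horizontal distance between tin and cooling_plate below 0.015 m and z of tin in the frame of cooling_plate between 0.027 and 0.037 m and angle between each of tin, amber_jar, white_pot, case's own z axis and vertical below 0.08 rad and linear speed of each of tin, amber_jar, white_pot, case below 0.02 m/s and horizontal distance between amber_jar and stirrer below 0.015 m and z of amber_jar in the frame of stirrer between 0.087 and 0.097 m and horizontal distance between white_pot and balance below 0.015 m and z of white_pot in the frame of balance between 0.053 and 0.063 m and horizontal distance between case and tray below 0.038 m and z of case in the frame of tray between -0.001 and 0.009 m and distance of each of cell_left, cell_right from where it was at the start of the episode below 0.025 m and angle between each of cell_left, cell_right's own z axis and vertical below 0.1 rad); the robot touches nothing.
It fails at once if one of the stacked things is tipped over (more than 0.6 rad from upright) (angle between any of tin, amber_jar, white_pot, case's own z axis and vertical above 0.6 rad).
It fails at once if one of the stacked things is dropped: it falls free of the fingers at more than 0.6 m/s (a fall of about 2 cm) ((contact force between the fingers and tin below 0.05 N and linear speed of tin above 0.6 m/s) or (contact force between the fingers and amber_jar below 0.05 N and linear speed of amber_jar above 0.6 m/s) or (contact force between the fingers and white_pot below 0.05 N and linear speed of white_pot above 0.6 m/s) or (contact force between the fingers and case below 0.05 N and linear speed of case above 0.6 m/s)).
It fails at once if a steel extraction cell is pushed more than 25 mm or knocked over (distance of any of cell_left, cell_right from where it was at the start of the episode above 0.025 m or angle between any of cell_left, cell_right's own z axis and vertical above 0.3 rad).
It also fails if it takes over 120 s, if anything falls off the work surface, if the arm or the gripper's body presses on something with over 40 N, if the wrist force passes 120 N, or if a joint passes its speed limit or range.

## Robot

A 6-joint arm with a two-finger parallel gripper is mounted at the origin on the work surface. World frame = base frame: x ahead of the robot, y to its left, z up, the work surface at z = 0. Lengths are in m, angles in rad, forces in N, time in s.
With the tool pointing down it reaches from about 0.275 to 1 m from the base axis. Payload 8.4 kg.
Tool frame: the origin (TCP) lies between the finger pads; the fingertips stand 19 mm ahead of it and the grasp point (between the pads) is the TCP; z points along the fingers, x is the direction in which the jaws open and shut, and the axes are right-handed (so a half turn about z gives the same grasp; the last joint's range is limited). The gripper opens to 85 mm and grips with 20 to 120 N. Pads are 22 mm wide; open, the fingers measure 114 mm over their backs; the gripper's body (76 mm by 85 mm) begins 54 mm behind the grasp point. The pads swing forward as they close: fully open they stand 13 mm farther back than shut.
Start: joints at [1.292, 0.353, 1.633, -0, 1.155, -0.002], TCP at [0.171, 0.601, 0.25] pointing down, gripper open.
Joint ranges: [-2.63, 2.63], [-0.92, 2.1], [0.06, 2.66], [-1.3, 4.44], [0, 2.69], [-3.02, 3.02]. Speed limits (rad/s): [2.22, 2.22, 2.79, 3.14, 3.14, 3.14].

## Interface

Orientations are given as a unit quaternion [x, y, z, w].
In Python, from bench import ctrl, optics, ticket, models gives the robot as it stands.
- The arm moves only by the tool carry_out, never from a script. Its argument "commands" is a list of rows, each an object with "xyz": the shift along the tool's x, y, z in mm, a list of three; "rotation": the turn, a rotation vector about the tool's x, y, z in rad, a list of three; "gripper": the finger opening in mm, from 0 to 85.4. In form: [{"xyz": [x, y, z], "rotation": [ax, ay, az], "gripper": gripper}, ...]. A call has 1 to 10 rows; each row shifts and turns the commanded pose from where the row before left it, along the tool's axes as they then stand; what a row does not reach is not made up. A row lasts 1/10 s, in which the tool goes at most 50 mm and 8.59 degrees, less where a joint would pass 70% of its speed; a pose out of reach is approached as far as the arm can. A call is refused whole if a number of a shift passes 50 or a number of a turn 0.15, either way. A call with a gripper value outside its range is refused whole. The fingers move at their own pace and stop on an object; "squeeze" is the grip in N (left out, the last holds). Time passes only in rows, so rows that do not move let the fingers close. It gives the time, the measured TCP pose, the force and the opening at its end, in the units of the state.
- ctrl.sense(): the state, without advancing time (a new reading comes with each control period).
- optics.read_camera(name): name is "side" or "top" or "wrist"; returns a dict with "color" (400x640x3 uint8, blue, green, red), "z_map" (400x640 float32, m along the optical axis (not along the pixel's ray), 0 where there is no reading), "fx", "fy", "cx", "cy" (pixels), "D" ([k1, k2, p1, p2, k3] as OpenCV has them; the pictures are not rectified), "rvec" (rotation vector, rad) and "tvec" (3), from world to camera coordinates, as OpenCV has them. Camera axes: x right, y down, z forward; pixel columns grow to the right and rows downward; lengths in m; the calibration is good to about 2 mm. A picture is of the moment at which its call begins.
- ticket.job_done(): hands the job in, once; it reports no verdict.
Trained networks look in the newest picture that a camera, given by its name, has taken for a name from the list of things; names that differ only in an ending like _2 or _b are one class to them, and where a whole thing is asked for, a point or a joint stands for the part that bears it (a point fixed in the world has none). Each returns a list of dicts, best first, with "conf" (0 to 1); they miss things now and then, are a little off and sometimes report something else, mostly with a low value. They report only what shows in the picture. A call takes as long as a camera call. They do not tell look-alikes from the thing itself.
- models.find_in(camera, thing): "extent" ([left, top, right, bottom] in pixels, round what is visible of it).
The state is a dict: "time_s": time; "qpos": joint angles; "qd": joint speeds; "joint_efforts": joint torques, N m; "eef_pos": TCP position; "orientation": TCP orientation; "wrist_force": force on the tool from outside, world axes, zero at the start; "ft_torque": the same for the moment, N m; "opening": finger opening in m.
Only numpy, scipy, OpenCV 4.12 (cv2) and the standard library are available. Lean on these libraries where they do the work, as an engineer would, in place of code of your own. Each camera call takes 0.05 s, during which the arm holds its last target. There are 200 camera calls.

## Working session

There is one attempt and no reset: what is moved stays moved. The work goes in short steps, Python scripts to look and compute and a tool call to move; the robot and the scene stay as the last step left them, time stands still between calls to the robot, and variables do not carry over. Pictures are saved under pics/ and viewed, about 12 in all and at most 16, crops included, and the job is handed in when it is done.

Besides the shell and the picture viewer there is one more tool, called after "Emit:" by a JSON object that holds its "method" and its "body". carry_out: Moves the arm, as the interface text tells. Its arguments: {"type":"object","properties":{"commands":{"type":"array","items":{"type":"object","properties":{"xyz":{"type":"array","items":{"type":"number"}},"rotation":{"type":"array","items":{"type":"number"}},"gripper":{"type":"number"}}}},"squeeze":{"type":"number"}},"required":["commands"]}

```bash
ls; mkdir -p pics; cat > h.py <<'E'
import numpy as np, cv2
from bench import ctrl, optics, ticket, models
def cam(n):
    c=optics.read_camera(n); c['K']=np.array([[c['fx'],0,c['cx']],[0,c['fy'],c['cy']],[0,0,1.]]); c['D']=np.array(c['D'],float)
    c['R']=cv2.Rodrigues(np.array(c['rvec'],float))[0]; c['t']=np.array(c['tvec'],float).reshape(3); return c
def cloud(c):
    z=c['z_map']; h,w=z.shape
    v,u=np.mgrid[:h,:w].astype(np.float32)
    p=cv2.undistortPoints(np.stack([u.ravel(),v.ravel()],1)[:,None],c['K'],c['D'])[:,0]
    P=np.c_[p,np.ones(len(p))]*z.reshape(-1,1)
    W=(P-c['t'])@c['R']; W[z.ravel()==0]=np.nan
    return W.reshape(h,w,3)
E
python3 - <<'E'
from h import *
for n in ['top','side']:
    c=cam(n); cv2.imwrite(f'pics/{n}0.png',c['color']); W=cloud(c); np.save(n+'0.npy',W)
    print(n, -c['R'].T@c['t'])
    for t in ['case','amber_jar','white_pot','tin','cooling_plate','stirrer','balance','tray','cell_left']:
        for d in models.find_in(n,t)[:4]:
            l,tp,r,b=[int(x) for x in d['extent']]
            u,v=(l+r)//2,(tp+b)//2
            print(t,round(d['conf'],2),[l,tp,r,b],np.round(W[min(v,399),min(u,639)],3))
print(ctrl.sense()['orientation'],ctrl.sense()['time_s'])
E
```

```text
pics
top [ 0.36572623 -0.00804646  1.08916186]
case 0.84 [239, 204, 277, 240] [0.449 0.15  0.03 ]
case 0.76 [360, 218, 407, 249] [ 0.427 -0.158  0.03 ]
case 0.62 [295, 185, 340, 254] [0.458 0.005 0.044]
amber_jar 0.62 [318, 187, 337, 213] [ 0.496 -0.018  0.106]
tin 0.47 [305, 223, 320, 241] [0.421 0.014 0.132]
cooling_plate 0.87 [153, 170, 214, 221] [0.513 0.338 0.034]
stirrer 0.86 [231, 76, 296, 168] [0.684 0.137 0.092]
balance 0.66 [341, 97, 405, 179] [ 0.658 -0.13   0.061]
tray 0.59 [425, 175, 491, 258] [ 0.474 -0.351  0.006]
cell_left 0.7 [232, 77, 295, 171] [0.679 0.137 0.094]
cell_left 0.61 [216, 266, 237, 283] [0.325 0.205 0.116]
cell_left 0.37 [298, 224, 322, 247] [nan nan nan]
side [ 0.04104218 -0.55469658  0.61754051]
case 0.81 [273, 183, 287, 218] [0.441 0.13  0.031]
case 0.63 [282, 209, 348, 242] [ 0.44  -0.025  0.046]
case 0.56 [323, 248, 379, 288] [ 0.425 -0.17   0.029]
case 0.54 [365, 189, 459, 258] [ 0.614 -0.175  0.057]
amber_jar 0.89 [324, 187, 342, 217] [ 0.486 -0.037  0.1  ]
tin 0.65 [288, 185, 305, 204] [0.412 0.006 0.134]
cooling_plate 0.81 [232, 146, 294, 184] [0.499 0.313 0.033]
stirrer 0.93 [307, 141, 390, 192] [0.632 0.072 0.091]
balance 0.71 [367, 186, 460, 256] [ 0.621 -0.172  0.058]
tray 0.95 [370, 269, 489, 377] [ 0.463 -0.355  0.003]
cell_left 0.95 [215, 173, 233, 213] [0.319 0.207 0.067]
[ 7.97905281e-01  6.02782846e-01  4.00525654e-05 -3.28994397e-05] 1.0
```

```bash
python3 - <<'E'
import cv2
a=cv2.imread('pics/top0.png');b=cv2.imread('pics/side0.png')
cv2.imwrite('pics/top0c.png',cv2.resize(a[60:310,130:500],None,fx=2.1,fy=2.1,interpolation=2))
cv2.imwrite('pics/side0c.png',cv2.resize(b[130:390,200:500],None,fx=2.3,fy=2.3,interpolation=2))
E
```

```text
(no output)
```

View pics/top0c.png

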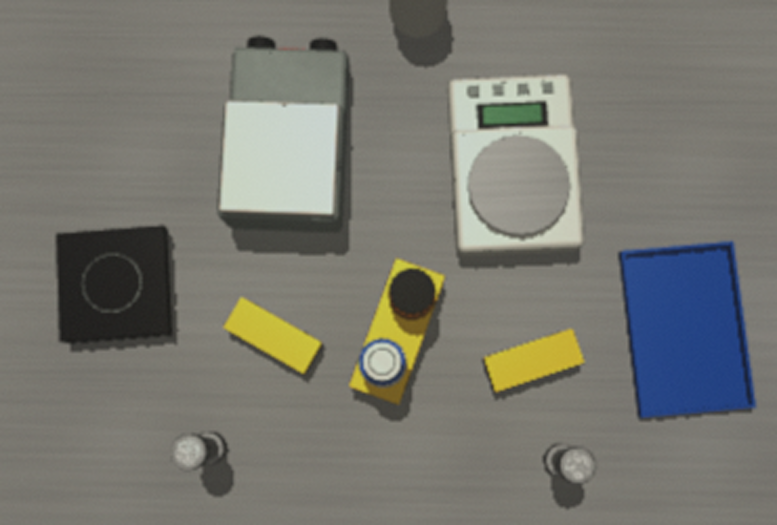

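View pics/side0c.png

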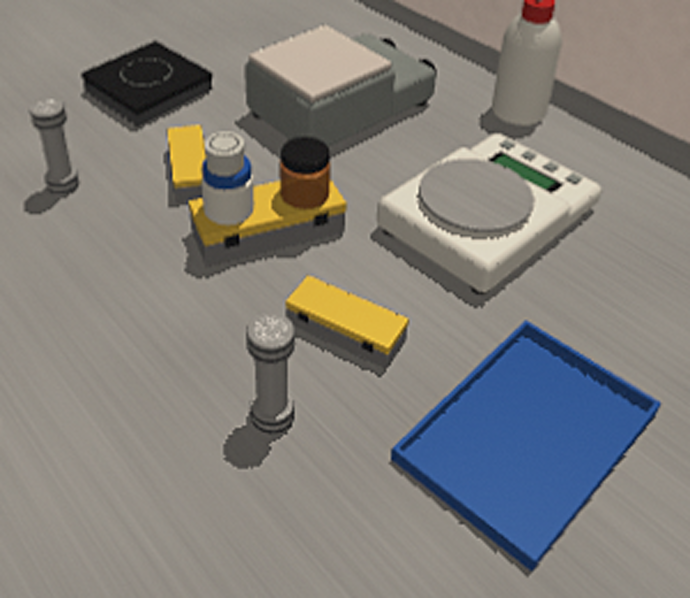

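The amber jar sits at the far end of the yellow case (crop px 412,293). The white pot at the near end carries the tin (382,362). Two short look-alike cases lie on either side, and the cells are near the robot at both sides. Next I'll measure centres by height.

```bash
cat > meas.py <<'E'
from h import *
def seg(W,box,z0,z1,col=None):
    m=(W[...,2]>z0)&(W[...,2]<z1)&(W[...,0]>box[0])&(W[...,0]<box[1])&(W[...,1]>box[2])&(W[...,1]<box[3])
    return m if col is None else m&col
def big(m):
    n,l,s,_=cv2.connectedComponentsWithStats(m.astype(np.uint8)); return l==1+np.argmax(s[1:,4])
def rect(W,m):
    P=(W[big(m)][:,:2]*1000).astype(np.float32); c,s,a=cv2.minAreaRect(P)
    return np.round(c,1),np.round(s,1),round(a,1),'med z',round(float(np.median(W[m][:,2]))*1000,1)
E
python3 - <<'E'
from meas import *
for n in ['top','side']:
    W=np.load(n+'0.npy'); I=cv2.imread(f'pics/{n}0.png').astype(int); print(n)
    B=dict(tin=(.35,.5,-.1,.1,.122,.142),jar=(.45,.54,-.07,.05,.098,.111),pot=(.37,.46,-.05,.06,.098,.111),case=(.35,.56,-.08,.08,.038,.051),
     plate=(.4,.6,.25,.45,.026,.039),stir=(.5,.85,.03,.25,.085,.1),pan=(.5,.8,-.25,-.03,.054,.066),cl=(.25,.4,.12,.28,.105,.125),cr=(.25,.4,-.3,-.1,.105,.125),tray=(.3,.6,-.5,-.22,-.02,.025))
    for k,b in B.items():
        col=None
        if k=='tray': col=(I[...,0]>I[...,2]+50)
        if k=='pan': col=(I.max(2)<175)
        if k=='case': col=(I[...,2]>I[...,0]+60)
        print(k,*rect(W,seg(W,b[:4],b[4],b[5],col)))
E
```

```text
top
tin [420.1  15.7] [39.4 37.7] 46.1 med z 133.7
jar [500.3 -14.8] [49.  48.8] 27.3 med z 105.3
pot [421.9  17.3] [49.2 49.4] 14.9 med z 104.6
case [462.   1.] [ 61.7 158.8] 71.1 med z 45.2
plate [513.8 339.7] [130.2 131.1] 5.4 med z 32.7
stir [652.9 137.6] [133.3 131.5] 88.4 med z 92.7
pan [ 634.  -138.7] [116.1 116.5] 89.5 med z 58.6
cl [322.3 220.4] [35.4 37.1] 0.7 med z 115.1
cr [ 314.6 -193.2] [36.4 37.5] 87.5 med z 114.5
tray [ 475.  -348.6] [202.5 143.9] 6.1 med z 4.3
side
tin [419.9  13.7] [39.5 37.1] 53.5 med z 132.6
jar [499.2 -17.6] [50.5 48. ] 49.0 med z 104.7
pot [417.    8.6] [38.1 47.4] 51.6 med z 104.4
case [460.3  -2.2] [ 63.  159.9] 71.3 med z 44.4
plate [513.2 336.9] [131.7 133.1] 4.7 med z 32.3
stir [652.2 135.2] [133.6 131.3] 88.6 med z 92.0
pan [ 632.1 -142.1] [118.3 117. ] 56.0 med z 57.8
cl [322.3 219.5] [41.1 36.1] 60.8 med z 114.3
cr [ 313.2 -196.4] [36.9 37.6] 0.8 med z 114.0
tray [ 478.5 -343.5] [218.  143.6] 6.3 med z 3.2
```

Emit:
{"method": "carry_out", "body": {"commands": [{"xyz": [-24.8, 20, 0]}, {"xyz": [-24.8, 20, 0]}, {"xyz": [-24.8, 20, 0]}, {"xyz": [-24.8, 20, 0]}, {"xyz": [-24.8, 20, 0]}, {"xyz": [-24.8, 20, 0]}, {"xyz": [-24.8, 20, 0]}, {"xyz": [-24.8, 20, 0]}, {"xyz": [-24.8, 20, 0]}, {"xyz": [-24.8, 20, 0]}]}}

```text
validation failed for argument at $.co...
```

Emit:
{"method": "carry_out", "body": {"commands": [{"xyz": [-24.8, 20, 0]}, {"xyz": [-24.8, 20, 0]}, {"xyz": [-24.8, 20, 0]}, {"xyz": [-24.8, 20, 0]}, {"xyz": [-24.8, 20, 0]}, {"xyz": [-24.8, 20, 0]}, {"xyz": [-24.8, 20, 0]}, {"xyz": [-24.8, 20, 0]}, {"xyz": [-24.8, 20, 0]}, {"xyz": [-24.8, 20, 0], "rotation": [0, 0, 0.05], "gripper": 65}]}}

```text
validation failed for argument at $.co...
```

```bash
cat >> meas.py <<'E'
def delta(x,y,z,yaw=None):
    "rows needed: tool-frame shift mm, turn rad (shift first)"
    from scipy.spatial.transform import Rotation as Ro
    s=ctrl.sense(); R=Ro.from_quat(s['orientation']); p=np.array(s['eef_pos'])*1000
    d=R.inv().apply(np.array([x,y,z])-p); th=np.degrees(np.arctan2(*R.as_matrix()[[1,0],[0,0]]))
    print('t',s['time_s'],'p',p.round(1),'yaw',round(th,1),'open',round(s['opening']*1000,1),'F',np.round(s['wrist_force'],1),'tilt',R.as_matrix()[2,2].round(4))
    print('shift',d.round(1), 'turn z', None if yaw is None else round(np.radians((th-yaw+90)%180-90),3))
E
python3 - <<'E'
from meas import *
delta(420,14.7,127,71)
c=cam('wrist'); cv2.imwrite('pics/w1.png',c['color']); W=cloud(c)
for k,b in dict(tin=(.35,.5,-.1,.1,.122,.142),jar=(.45,.54,-.07,.05,.098,.111)).items(): print(k,*rect(W,seg(W,b[:4],b[4],b[5])))
E
```

```text
t 1.0 p [170.8 601.2 250.3] yaw 74.1 open 85.3 F [0.4 0.7 0.5] tilt -1.0
shift [-496.1  400.   123.3] turn z 0.055Traceback (most recent call last):
  File "<stdin>", line 4, in <module>
  File "meas.py", line 8, in rect
    P=(W[big(m)][:,:2]*1000).astype(np.float32); c,s,a=cv2.minAreaRect(P)
         ~~~^^^
  File "meas.py", line 6, in big
    n,l,s,_=cv2.connectedComponentsWithStats(m.astype(np.uint8)); return l==1+np.argmax(s[1:,4])
                                                                              ~~~~~~~~~^^^^^^^^^
    return _wrapfunc(a, 'argmax', axis=axis, out=out, **kwds)
    return bound(*args, **kwds)
ValueError: attempt to get argmax of an empty sequence
```

View pics/w1.png

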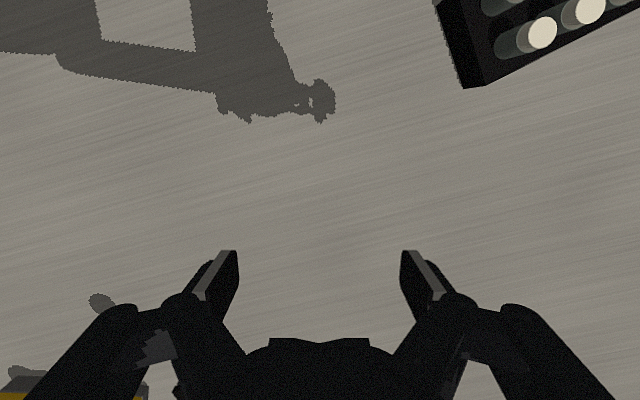

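The move was refused because every row needs all its fields. The picture only shows bare bench, with the fingers at px 230–410. I'll resend the move with full rows.

Emit:
{"method": "carry_out", "body": {"commands": [{"xyz": [-24.8, 20, 0], "rotation": [0, 0, 0], "gripper": 85}, {"xyz": [-24.8, 20, 0], "rotation": [0, 0, 0], "gripper": 85}, {"xyz": [-24.8, 20, 0], "rotation": [0, 0, 0], "gripper": 85}, {"xyz": [-24.8, 20, 0], "rotation": [0, 0, 0], "gripper": 85}, {"xyz": [-24.8, 20, 0], "rotation": [0, 0, 0], "gripper": 85}, {"xyz": [-24.8, 20, 0], "rotation": [0, 0, 0], "gripper": 85}, {"xyz": [-24.8, 20, 0], "rotation": [0, 0, 0], "gripper": 85}, {"xyz": [-24.8, 20, 0], "rotation": [0, 0, 0], "gripper": 85}, {"xyz": [-24.8, 20, 0], "rotation": [0, 0, 0], "gripper": 85}, {"xyz": [-24.8, 20, 0], "rotation": [0, 0, 0], "gripper": 85}]}}

```text
time_s: 2.05
eef_pos: [0.2957, 0.3069, 0.2505]
orientation: [0.798, 0.603, 0.0, -0.0]
wrist_force: [-0.0, -0.5, 0.5]
opening: 0.0852
```

Emit:
{"method": "carry_out", "body": {"commands": [{"xyz": [-24.8, 20, 0], "rotation": [0, 0, 0], "gripper": 65}, {"xyz": [-24.8, 20, 0], "rotation": [0, 0, 0], "gripper": 65}, {"xyz": [-24.8, 20, 0], "rotation": [0, 0, 0], "gripper": 65}, {"xyz": [-24.8, 20, 0], "rotation": [0, 0, 0], "gripper": 65}, {"xyz": [-24.8, 20, 0], "rotation": [0, 0, 0], "gripper": 65}, {"xyz": [-24.8, 20, 0], "rotation": [0, 0, 0], "gripper": 65}, {"xyz": [-24.8, 20, 0], "rotation": [0, 0, 0], "gripper": 65}, {"xyz": [-24.8, 20, 0], "rotation": [0, 0, 0], "gripper": 65}, {"xyz": [-24.8, 20, 0], "rotation": [0, 0, 0], "gripper": 65}, {"xyz": [-24.8, 20, 0], "rotation": [0, 0, 0.055], "gripper": 65}]}}

```text
time_s: 3.05
eef_pos: [0.4205, 0.0134, 0.2505]
orientation: [0.814, 0.58, 0.0, 0.0]
wrist_force: [0.9, -0.1, 0.4]
opening: 0.0652
```

```bash
python3 - <<'E'
from meas import *
delta(420,14.7,127,71)
c=cam('wrist'); cv2.imwrite('pics/w1b.png',c['color']); W=cloud(c)
for k,b in dict(tin=(.35,.5,-.1,.1,.122,.142),jar=(.45,.54,-.07,.05,.098,.111)).items():
    m=seg(W,b[:4],b[4],b[5]); print(k,m.sum()); 
    if m.any(): print(*rect(W,m))
E
```

```text
t 3.05 p [420.5  13.4 250.5] yaw 71.0 open 65.2 F [ 0.9 -0.1  0.4] tilt -1.0
shift [  1.   -0.9 123.5] turn z -0.001
tin 1536
[418.9  14.7] [40.1 39.6] 30.5 med z 133.1
jar 1538
[498.7 -16.7] [50.1 49.8] 70.4 med z 105.0
```

Emit:
{"method": "carry_out", "body": {"commands": [{"xyz": [1, -1.5, 30], "rotation": [0, 0, 0], "gripper": 65}, {"xyz": [0, 0, 30], "rotation": [0, 0, 0], "gripper": 65}, {"xyz": [0, 0, 25], "rotation": [0, 0, 0], "gripper": 65}, {"xyz": [0, 0, 20], "rotation": [0, 0, 0], "gripper": 65}, {"xyz": [0, 0, 12], "rotation": [0, 0, 0], "gripper": 65}, {"xyz": [0, 0, 6], "rotation": [0, 0, 0], "gripper": 65}, {"xyz": [0, 0, 0], "rotation": [0, 0, 0], "gripper": 50}, {"xyz": [0, 0, 0], "rotation": [0, 0, 0], "gripper": 45}], "squeeze": 25}}

```text
time_s: 3.9
eef_pos: [0.4193, 0.0162, 0.1278]
orientation: [0.814, 0.581, 0.0, 0.0]
wrist_force: [0.4, -0.2, -0.4]
opening: 0.0449
```

Emit:
{"method": "carry_out", "body": {"commands": [{"xyz": [0, 0, 0], "rotation": [0, 0, 0], "gripper": 40}, {"xyz": [0, 0, 0], "rotation": [0, 0, 0], "gripper": 36}, {"xyz": [0, 0, 0], "rotation": [0, 0, 0], "gripper": 36}, {"xyz": [0, 0, 0], "rotation": [0, 0, 0], "gripper": 36}, {"xyz": [0, 0, 0], "rotation": [0, 0, 0], "gripper": 36}]}}

```text
time_s: 4.4
eef_pos: [0.4195, 0.0163, 0.1281]
orientation: [0.814, 0.581, 0.001, 0.0]
wrist_force: [-2.2, -0.1, 7.5]
opening: 0.0406
```

Emit:
{"method": "carry_out", "body": {"commands": [{"xyz": [0, 0, -4], "rotation": [0, 0, 0], "gripper": 36}, {"xyz": [0, 0, -8], "rotation": [0, 0, 0], "gripper": 36}, {"xyz": [0, 0, -15], "rotation": [0, 0, 0], "gripper": 36}, {"xyz": [0, 0, -20], "rotation": [0, 0, 0], "gripper": 36}, {"xyz": [0, 0, -20], "rotation": [0, 0, 0], "gripper": 36}, {"xyz": [0, 0, 0], "rotation": [0, 0, 0], "gripper": 36}]}}

```text
time_s: 5.0
eef_pos: [0.4206, 0.0163, 0.1969]
orientation: [0.814, 0.581, 0.002, 0.001]
wrist_force: [-0.1, -0.6, -0.8]
opening: 0.0399
```

```bash
python3 - <<'E'
from meas import *
delta(513.5,338.5,54)
c=cam('side'); cv2.imwrite('pics/s1.png',cv2.resize(c['color'][120:260,220:420],None,fx=3,fy=3,interpolation=2))
W=cloud(c)
for k,b in dict(tin=(.35,.5,-.1,.1,.16,.21),jar=(.45,.54,-.07,.05,.098,.111),pot=(.37,.46,-.05,.06,.098,.111)).items(): print(k,*rect(W,seg(W,b[:4],b[4],b[5])))
E
```

```text
t 5.0 p [420.6  16.3 196.9] yaw 71.0 open 39.9 F [-0.1 -0.6 -0.8] tilt -1.0
shift [334.7 -17.8 143.4] turn z None
tin [414.9  10.4] [32.5 56.4] 11.3 med z 197.8
jar [498.5 -18.6] [49.8 48.2] 51.0 med z 104.7
pot [421.5  14.1] [50.3 47.6] 50.0 med z 104.5
```

View pics/s1.png

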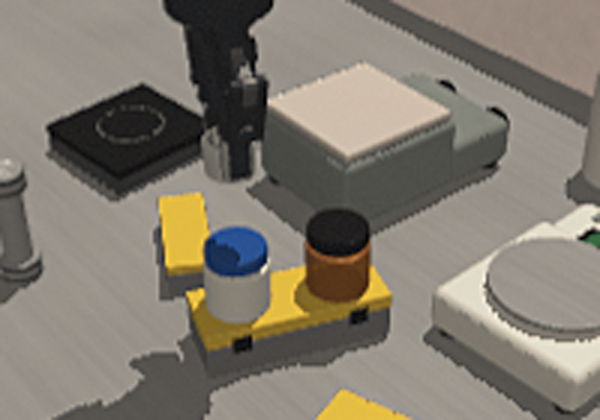

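Emit:
{"method": "carry_out", "body": {"commands": [{"xyz": [15, -0.8, 0], "rotation": [0, 0, 0], "gripper": 36}, {"xyz": [35, -1.8, 0], "rotation": [0, 0, 0], "gripper": 36}, {"xyz": [40, -2.2, 0], "rotation": [0, 0, 0], "gripper": 36}, {"xyz": [40, -2.2, 0], "rotation": [0, 0, 0], "gripper": 36}, {"xyz": [40, -2.2, 0], "rotation": [0, 0, 0], "gripper": 36}, {"xyz": [40, -2.2, 0], "rotation": [0, 0, 0], "gripper": 36}, {"xyz": [40, -2.2, 0], "rotation": [0, 0, 0], "gripper": 36}, {"xyz": [40, -2.2, 0], "rotation": [0, 0, 0], "gripper": 36}, {"xyz": [30, -1.5, 0], "rotation": [0, 0, 0], "gripper": 36}, {"xyz": [14.7, -0.7, 0], "rotation": [0, 0, 0], "gripper": 36}]}}

```text
time_s: 6.05
eef_pos: [0.5109, 0.3407, 0.193]
orientation: [0.814, 0.581, -0.0, -0.0]
wrist_force: [0.3, 0.3, -1.1]
opening: 0.0397
```

Emit:
{"method": "carry_out", "body": {"commands": [{"xyz": [0, 0, 20], "rotation": [0, 0, 0], "gripper": 36}, {"xyz": [0, 0, 35], "rotation": [0, 0, 0], "gripper": 36}, {"xyz": [0, 0, 35], "rotation": [0, 0, 0], "gripper": 36}, {"xyz": [0, 0, 25], "rotation": [0, 0, 0], "gripper": 36}, {"xyz": [0, 0, 12], "rotation": [0, 0, 0], "gripper": 36}, {"xyz": [0, 0, 6], "rotation": [0, 0, 0], "gripper": 36}, {"xyz": [0, 0, 0], "rotation": [0, 0, 0], "gripper": 36}, {"xyz": [0, 0, 0], "rotation": [0, 0, 0], "gripper": 36}]}}

```text
time_s: 6.85
eef_pos: [0.5116, 0.3388, 0.0623]
orientation: [0.814, 0.581, 0.001, 0.0]
wrist_force: [0.1, 0.3, 1.0]
opening: 0.0399
```

```bash
python3 - <<'E'
from meas import *
delta(513.5,338.5,54)
c=cam('side'); cv2.imwrite('pics/s2.png',cv2.resize(c['color'][120:220,200:350],None,fx=4,fy=4,interpolation=2))
E
```

```text
t 6.85 p [511.6 338.8  62.3] yaw 71.0 open 39.9 F [0.1 0.3 1. ] tilt -1.0
shift [0.3 1.9 8.3] turn z None
```

View pics/s2.png

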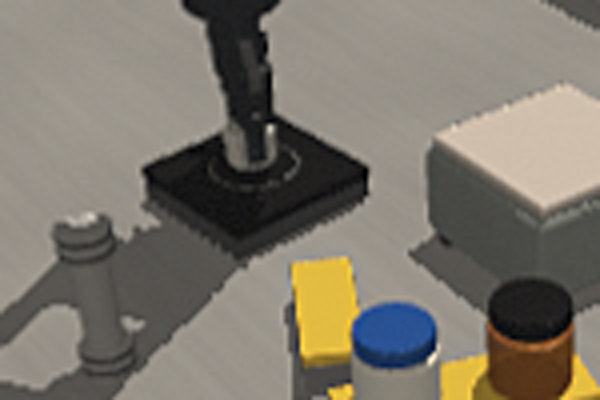

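The tin is upright over the ring (px 250,155), a few mm above the plate. I'll lower it to contact.

Emit:
{"method": "carry_out", "body": {"commands": [{"xyz": [0, 1.5, 2], "rotation": [0, 0, 0], "gripper": 36}, {"xyz": [0, 0, 2], "rotation": [0, 0, 0], "gripper": 36}, {"xyz": [0, 0, 0], "rotation": [0, 0, 0], "gripper": 36}]}}

```text
time_s: 7.2
eef_pos: [0.5124, 0.338, 0.0574]
orientation: [0.814, 0.581, 0.0, 0.0]
wrist_force: [-0.3, -0.4, -0.8]
opening: 0.0401
```

Emit:
{"method": "carry_out", "body": {"commands": [{"xyz": [0, 0, 1], "rotation": [0, 0, 0], "gripper": 36}, {"xyz": [0, 0, 1], "rotation": [0, 0, 0], "gripper": 36}, {"xyz": [0, 0, 0], "rotation": [0, 0, 0], "gripper": 36}]}}

```text
time_s: 7.5
eef_pos: [0.5123, 0.338, 0.0552]
orientation: [0.814, 0.581, -0.0, -0.0]
wrist_force: [1.0, -0.7, 0.3]
opening: 0.0398
```

Emit:
{"method": "carry_out", "body": {"commands": [{"xyz": [0, 0, 1], "rotation": [0, 0, 0], "gripper": 36}, {"xyz": [0, 0, 0], "rotation": [0, 0, 0], "gripper": 36}]}}

```text
time_s: 7.7
eef_pos: [0.5124, 0.3381, 0.0551]
orientation: [0.814, 0.581, 0.0, -0.0]
wrist_force: [-2.4, -1.9, 8.9]
opening: 0.0398
```

Emit:
{"method": "carry_out", "body": {"commands": [{"xyz": [0, 0, 0], "rotation": [0, 0, 0], "gripper": 45}, {"xyz": [0, 0, 0], "rotation": [0, 0, 0], "gripper": 55}, {"xyz": [0, 0, 0], "rotation": [0, 0, 0], "gripper": 60}, {"xyz": [0, 0, -10], "rotation": [0, 0, 0], "gripper": 60}, {"xyz": [0, 0, -25], "rotation": [0, 0, 0], "gripper": 60}, {"xyz": [0, 0, -35], "rotation": [0, 0, 0], "gripper": 70}, {"xyz": [0, 0, -30], "rotation": [0, 0, 0], "gripper": 75}, {"xyz": [0, 0, -25], "rotation": [0, 0, 0], "gripper": 75}, {"xyz": [0, 0, 0], "rotation": [0, 0, 0], "gripper": 75}]}}

```text
time_s: 8.6
eef_pos: [0.5143, 0.3393, 0.1838]
orientation: [0.814, 0.581, 0.003, 0.0]
wrist_force: [0.5, 0.3, 0.3]
opening: 0.0752
```

```bash
python3 - <<'E'
from meas import *
delta(499.2,-17,75,71)
for n in ['top','side']:
    c=cam(n);W=cloud(c); print(n,*rect(W,seg(W,(.44,.58,.27,.41),.052,.07)))
E
```

```text
t 8.6 p [514.3 339.3 183.8] yaw 71.0 open 75.2 F [0.5 0.3 0.3] tilt -1.0
shift [-342.4  101.4  107.4] turn z -0.0
top [507.2 335.7] [25.1 40.2] 28.3 med z 60.2
side [512.3 336.9] [37.9 39.9] 2.0 med z 59.7
```

The tin is placed at (512.3, 336.9) with its top at 60 mm. Next is the jar.

Emit:
{"method": "carry_out", "body": {"commands": [{"xyz": [-20, 6, 0], "rotation": [0, 0, 0], "gripper": 75}, {"xyz": [-38, 11.2, 0], "rotation": [0, 0, 0], "gripper": 75}, {"xyz": [-40, 11.9, 0], "rotation": [0, 0, 0], "gripper": 75}, {"xyz": [-40, 11.9, 0], "rotation": [0, 0, 0], "gripper": 75}, {"xyz": [-40, 11.9, 0], "rotation": [0, 0, 0], "gripper": 75}, {"xyz": [-40, 11.9, 0], "rotation": [0, 0, 0], "gripper": 75}, {"xyz": [-40, 11.9, 0], "rotation": [0, 0, 0], "gripper": 75}, {"xyz": [-40, 11.9, 0], "rotation": [0, 0, 0], "gripper": 75}, {"xyz": [-30, 8.9, 0], "rotation": [0, 0, 0], "gripper": 75}, {"xyz": [-14.4, 4, 0], "rotation": [0, 0, 0], "gripper": 75}]}}

```text
time_s: 9.7
eef_pos: [0.4949, -0.0218, 0.1781]
orientation: [0.815, 0.58, -0.001, -0.001]
wrist_force: [0.5, 0.8, 0.1]
opening: 0.075
```

```bash
python3 - <<'E'
from meas import *
c=cam('wrist'); cv2.imwrite('pics/w3.png',c['color']); W=cloud(c)
for k,b in dict(jar=(.45,.54,-.07,.05,.098,.111)).items():
    m=seg(W,b[:4],b[4],b[5]); print(k,m.sum()); 
    if m.any(): print(*rect(W,m))
delta(499.2,-17,75,71)
E
```

```text
jar 3249
[499.  -16.6] [50.3 50.8] 70.5 med z 105.0
t 9.75 p [494.9 -22.6 178.1] yaw 70.9 open 75.0 F [ 0.2 -1.2 -0.3] tilt -1.0
shift [  6.9   2.5 103.1] turn z -0.002
```

Emit:
{"method": "carry_out", "body": {"commands": [{"xyz": [6.5, 2.3, 0], "rotation": [0, 0, 0], "gripper": 75}, {"xyz": [0, 0, 15], "rotation": [0, 0, 0], "gripper": 75}, {"xyz": [0, 0, 20], "rotation": [0, 0, 0], "gripper": 75}, {"xyz": [0, 0, 20], "rotation": [0, 0, 0], "gripper": 75}, {"xyz": [0, 0, 0], "rotation": [0, 0, 0], "gripper": 75}]}}

```text
time_s: 10.25
eef_pos: [0.499, -0.0123, 0.1217]
orientation: [0.814, 0.581, -0.002, -0.002]
wrist_force: [-0.4, -0.1, 0.0]
opening: 0.075
```

```bash
python3 - <<'E'
from meas import *
delta(499,-16.8,76,71)
E
```

```text
t 10.25 p [499.  -12.3 121.7] yaw 71.0 open 75.0 F [-0.4 -0.1  0. ] tilt -1.0
shift [-4.2  1.7 45.7] turn z 0.001
```

Emit:
{"method": "carry_out", "body": {"commands": [{"xyz": [-3.5, 1.5, 10], "rotation": [0, 0, 0], "gripper": 75}, {"xyz": [0, 0, 15], "rotation": [0, 0, 0], "gripper": 75}, {"xyz": [0, 0, 13], "rotation": [0, 0, 0], "gripper": 75}, {"xyz": [0, 0, 6], "rotation": [0, 0, 0], "gripper": 75}, {"xyz": [0, 0, 0], "rotation": [0, 0, 0], "gripper": 68}, {"xyz": [0, 0, 0], "rotation": [0, 0, 0], "gripper": 63}], "squeeze": 30}}

```text
time_s: 10.85
eef_pos: [0.5016, -0.0171, 0.0805]
orientation: [0.814, 0.581, 0.0, 0.0]
wrist_force: [0.2, -0.4, 0.0]
opening: 0.0629
```

Emit:
{"method": "carry_out", "body": {"commands": [{"xyz": [0, 0, 0], "rotation": [0, 0, 0], "gripper": 58}, {"xyz": [0, 0, 0], "rotation": [0, 0, 0], "gripper": 54}, {"xyz": [0, 0, 0], "rotation": [0, 0, 0], "gripper": 48}, {"xyz": [0, 0, 0], "rotation": [0, 0, 0], "gripper": 48}, {"xyz": [0, 0, 0], "rotation": [0, 0, 0], "gripper": 48}]}}

```text
time_s: 11.35
eef_pos: [0.5017, -0.0173, 0.0811]
orientation: [0.814, 0.581, 0.0, 0.0]
wrist_force: [-1.8, -1.0, 6.1]
opening: 0.0532
```

Emit:
{"method": "carry_out", "body": {"commands": [{"xyz": [0, 0, -4], "rotation": [0, 0, 0], "gripper": 48}, {"xyz": [0, 0, -10], "rotation": [0, 0, 0], "gripper": 48}, {"xyz": [0, 0, -20], "rotation": [0, 0, 0], "gripper": 48}, {"xyz": [0, 0, -25], "rotation": [0, 0, 0], "gripper": 48}, {"xyz": [0, 0, -30], "rotation": [0, 0, 0], "gripper": 48}, {"xyz": [0, 0, -20], "rotation": [0, 0, 0], "gripper": 48}, {"xyz": [0, 0, -10], "rotation": [0, 0, 0], "gripper": 48}, {"xyz": [0, 0, 0], "rotation": [0, 0, 0], "gripper": 48}]}}

```text
time_s: 12.15
eef_pos: [0.5021, -0.0171, 0.2008]
orientation: [0.814, 0.581, 0.001, 0.001]
wrist_force: [0.3, 0.1, -2.3]
opening: 0.0534
```

```bash
python3 - <<'E'
from meas import *
c=cam('side'); cv2.imwrite('pics/s3.png',cv2.resize(c['color'][100:260,240:420],None,fx=3,fy=3,interpolation=2))
delta(652.5,136.5,128)
E
```

```text
t 12.2 p [501.4 -17.1 199.5] yaw 71.0 open 52.9 F [ 0.1 -0.7 -1.8] tilt -1.0
shift [194.4  92.8  71.7] turn z None
```

View pics/s3.png

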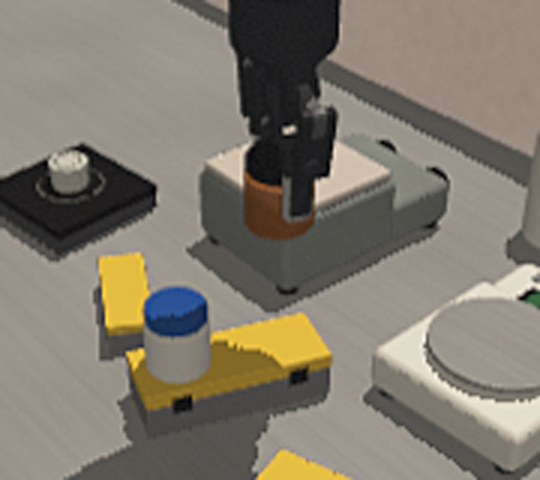

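Emit:
{"method": "carry_out", "body": {"commands": [{"xyz": [14, 7, 0], "rotation": [0, 0, 0], "gripper": 48}, {"xyz": [26, 12.6, 0], "rotation": [0, 0, 0], "gripper": 48}, {"xyz": [32, 15.6, 0], "rotation": [0, 0, 0], "gripper": 48}, {"xyz": [36, 17.6, 0], "rotation": [0, 0, 0], "gripper": 48}, {"xyz": [36, 17.6, 0], "rotation": [0, 0, 0], "gripper": 48}, {"xyz": [28, 13.6, 0], "rotation": [0, 0, 0], "gripper": 48}, {"xyz": [16, 7.8, 0], "rotation": [0, 0, 0], "gripper": 48}, {"xyz": [6.4, 3, 0], "rotation": [0, 0, 0], "gripper": 48}, {"xyz": [0, 0, 15], "rotation": [0, 0, 0], "gripper": 48}, {"xyz": [0, 0, 25], "rotation": [0, 0, 0], "gripper": 48}]}}

```text
time_s: 13.2
eef_pos: [0.6544, 0.1356, 0.1587]
orientation: [0.814, 0.581, 0.0, 0.0]
wrist_force: [0.2, -0.3, -1.5]
opening: 0.0531
```

Emit:
{"method": "carry_out", "body": {"commands": [{"xyz": [0, 0, 14], "rotation": [0, 0, 0], "gripper": 48}, {"xyz": [0, 0, 8], "rotation": [0, 0, 0], "gripper": 48}, {"xyz": [0, 0, 4], "rotation": [0, 0, 0], "gripper": 48}, {"xyz": [0, 0, 0], "rotation": [0, 0, 0], "gripper": 48}, {"xyz": [0, 0, 0], "rotation": [0, 0, 0], "gripper": 48}]}}

```text
time_s: 13.7
eef_pos: [0.6548, 0.1357, 0.1341]
orientation: [0.814, 0.581, 0.001, 0.0]
wrist_force: [0.8, 0.1, -1.2]
opening: 0.0528
```

```bash
python3 - <<'E'
from meas import *
delta(652.5,136.5,128)
E
```

```text
t 13.7 p [654.8 135.7 134.1] yaw 71.0 open 52.8 F [ 0.8  0.1 -1.2] tilt -1.0
shift [-0.  -2.4  6.1] turn z None
```

Emit:
{"method": "carry_out", "body": {"commands": [{"xyz": [0, 0, 2], "rotation": [0, 0, 0], "gripper": 48}, {"xyz": [0, 0, 2], "rotation": [0, 0, 0], "gripper": 48}, {"xyz": [0, 0, 1], "rotation": [0, 0, 0], "gripper": 48}, {"xyz": [0, 0, 0], "rotation": [0, 0, 0], "gripper": 48}]}}

```text
time_s: 14.1
eef_pos: [0.6542, 0.1358, 0.1282]
orientation: [0.814, 0.581, -0.0, -0.0]
wrist_force: [-1.1, 0.2, -2.3]
opening: 0.0531
```

Emit:
{"method": "carry_out", "body": {"commands": [{"xyz": [0, 0, 1], "rotation": [0, 0, 0], "gripper": 48}, {"xyz": [0, 0, 0], "rotation": [0, 0, 0], "gripper": 48}]}}

```text
time_s: 14.3
eef_pos: [0.6543, 0.1358, 0.1282]
orientation: [0.814, 0.581, 0.0, 0.0]
wrist_force: [-2.6, -0.2, 5.2]
opening: 0.0532
```

Emit:
{"method": "carry_out", "body": {"commands": [{"xyz": [0, 0, 0], "rotation": [0, 0, 0], "gripper": 56}, {"xyz": [0, 0, 0], "rotation": [0, 0, 0], "gripper": 64}, {"xyz": [0, 0, 0], "rotation": [0, 0, 0], "gripper": 72}, {"xyz": [0, 0, -10], "rotation": [0, 0, 0], "gripper": 75}, {"xyz": [0, 0, -25], "rotation": [0, 0, 0], "gripper": 75}, {"xyz": [0, 0, -25], "rotation": [0, 0, 0], "gripper": 75}, {"xyz": [0, 0, -20], "rotation": [0, 0, 0], "gripper": 75}, {"xyz": [0, 0, -10], "rotation": [0, 0, 0], "gripper": 75}, {"xyz": [0, 0, 0], "rotation": [0, 0, 0], "gripper": 75}]}}

```text
time_s: 15.2
eef_pos: [0.6552, 0.1359, 0.2193]
orientation: [0.814, 0.581, 0.001, 0.001]
wrist_force: [0.1, -0.9, 0.1]
opening: 0.0749
```

```bash
python3 - <<'E'
from meas import *
for n in ['top','side']:
    c=cam(n);W=cloud(c)
    m=seg(W,(.58,.72,.07,.21),.145,.16); print(n,m.sum(),*(rect(W,m) if m.any() else ''))
    m=seg(W,(.37,.46,-.05,.07),.098,.111); print(n,m.sum(),*(rect(W,m) if m.any() else ''))
delta(421.2,15.5,80,71)
E
```

```text
top 0
top 379 [421.1  17.1] [48.  50.4] 1.0 med z 105.2
side 135 [650.5 134.7] [47.3 47.6] 49.0 med z 150.4
side 253 [420.5  13.1] [50.8 47.5] 53.0 med z 104.6
t 15.3 p [653.9 135.7 216.7] yaw 71.0 open 75.2 F [-0.2 -0.3 -0.4] tilt -1.0
shift [-189.4 -180.8  136.9] turn z -0.0
```

Emit:
{"method": "carry_out", "body": {"commands": [{"xyz": [-14, -13.4, 0], "rotation": [0, 0, 0], "gripper": 75}, {"xyz": [-26, -24.8, 0], "rotation": [0, 0, 0], "gripper": 75}, {"xyz": [-30, -28.6, 0], "rotation": [0, 0, 0], "gripper": 75}, {"xyz": [-32, -30.6, 0], "rotation": [0, 0, 0], "gripper": 75}, {"xyz": [-32, -30.6, 0], "rotation": [0, 0, 0], "gripper": 75}, {"xyz": [-28, -26.8, 0], "rotation": [0, 0, 0], "gripper": 75}, {"xyz": [-18, -17.2, 0], "rotation": [0, 0, 0], "gripper": 75}, {"xyz": [-9.4, -8.8, 20], "rotation": [0, 0, 0], "gripper": 75}, {"xyz": [0, 0, 35], "rotation": [0, 0, 0], "gripper": 75}, {"xyz": [0, 0, 0], "rotation": [0, 0, 0], "gripper": 75}]}}

```text
time_s: 16.3
eef_pos: [0.4181, 0.0153, 0.1588]
orientation: [0.814, 0.58, -0.003, -0.002]
wrist_force: [0.8, 0.6, 0.7]
opening: 0.0755
```

```bash
python3 - <<'E'
from meas import *
c=cam('wrist'); W=cloud(c)
m=seg(W,(.37,.46,-.05,.07),.098,.111); print(m.sum(),*(rect(W,m) if m.any() else ''))
delta(421.2,15.5,80,71)
E
```

```text
3869 [420.1  15.1] [50.6 50.3] 68.3 med z 105.0
t 16.35 p [419.6  15.5 160.6] yaw 71.0 open 74.8 F [ 0.  -0.1  0.4] tilt -1.0
shift [ 0.7  1.9 80.6] turn z -0.0
```

Emit:
{"method": "carry_out", "body": {"commands": [{"xyz": [0, 0.5, 15], "rotation": [0, 0, 0], "gripper": 75}, {"xyz": [0, 0, 20], "rotation": [0, 0, 0], "gripper": 75}, {"xyz": [0, 0, 20], "rotation": [0, 0, 0], "gripper": 75}, {"xyz": [0, 0, 15], "rotation": [0, 0, 0], "gripper": 75}, {"xyz": [0, 0, 10], "rotation": [0, 0, 0], "gripper": 75}, {"xyz": [0, 0, 0], "rotation": [0, 0, 0], "gripper": 68}, {"xyz": [0, 0, 0], "rotation": [0, 0, 0], "gripper": 63}]}}

```text
time_s: 17.05
eef_pos: [0.4227, 0.0155, 0.0829]
orientation: [0.814, 0.581, 0.0, 0.0]
wrist_force: [0.3, -0.4, -0.3]
opening: 0.063
```

Emit:
{"method": "carry_out", "body": {"commands": [{"xyz": [0, 0, 0], "rotation": [0, 0, 0], "gripper": 58}, {"xyz": [0, 0, 0], "rotation": [0, 0, 0], "gripper": 54}, {"xyz": [0, 0, 0], "rotation": [0, 0, 0], "gripper": 48}, {"xyz": [0, 0, 0], "rotation": [0, 0, 0], "gripper": 48}, {"xyz": [0, 0, 0], "rotation": [0, 0, 0], "gripper": 48}]}}

```text
time_s: 17.55
eef_pos: [0.4227, 0.0153, 0.0832]
orientation: [0.814, 0.581, 0.001, 0.0]
wrist_force: [-1.2, -2.1, 9.2]
opening: 0.0528
```

Emit:
{"method": "carry_out", "body": {"commands": [{"xyz": [0, 0, -4], "rotation": [0, 0, 0], "gripper": 48}, {"xyz": [0, 0, -10], "rotation": [0, 0, 0], "gripper": 48}, {"xyz": [0, 0, -20], "rotation": [0, 0, 0], "gripper": 48}, {"xyz": [0, 0, -25], "rotation": [0, 0, 0], "gripper": 48}, {"xyz": [0, 0, -25], "rotation": [0, 0, 0], "gripper": 48}, {"xyz": [0, 0, -16], "rotation": [0, 0, 0], "gripper": 48}, {"xyz": [0, 0, 0], "rotation": [0, 0, 0], "gripper": 48}]}}

```text
time_s: 18.25
eef_pos: [0.4235, 0.0155, 0.1848]
orientation: [0.814, 0.581, 0.002, 0.001]
wrist_force: [-0.7, -0.6, -1.8]
opening: 0.0526
```

```bash
python3 - <<'E'
from meas import *
c=cam('side'); cv2.imwrite('pics/s4.png',cv2.resize(c['color'][100:260,240:420],None,fx=3,fy=3,interpolation=2))
delta(633,-140.5,94)
E
```

```text
t 18.3 p [422.7  15.5 183.4] yaw 71.0 open 52.8 F [-0.7 -1.5 -2.5] tilt -1.0
shift [-79.1 249.4  90. ] turn z None
```

View pics/s4.png

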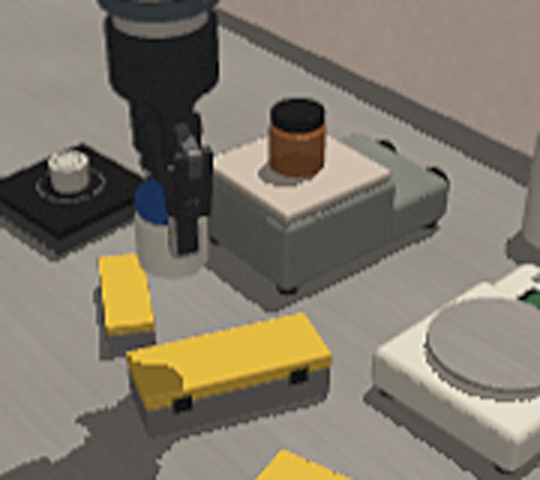

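The jar stands on the stirrer plate (px 298,140), and the pot is held upright (172,215). Next I carry the pot to the pan.

Emit:
{"method": "carry_out", "body": {"commands": [{"xyz": [-4, 13, 0], "rotation": [0, 0, 0], "gripper": 48}, {"xyz": [-9, 28, 0], "rotation": [0, 0, 0], "gripper": 48}, {"xyz": [-11, 35, 0], "rotation": [0, 0, 0], "gripper": 48}, {"xyz": [-13, 41, 0], "rotation": [0, 0, 0], "gripper": 48}, {"xyz": [-13, 41, 0], "rotation": [0, 0, 0], "gripper": 48}, {"xyz": [-12, 39, 0], "rotation": [0, 0, 0], "gripper": 48}, {"xyz": [-9, 30, 0], "rotation": [0, 0, 0], "gripper": 48}, {"xyz": [-6, 18, 0], "rotation": [0, 0, 0], "gripper": 48}, {"xyz": [-2, 6.4, 10], "rotation": [0, 0, 0], "gripper": 48}, {"xyz": [0, 0, 20], "rotation": [0, 0, 0], "gripper": 48}]}}

```text
time_s: 19.3
eef_pos: [0.6351, -0.1423, 0.1511]
orientation: [0.814, 0.58, 0.0, 0.0]
wrist_force: [-0.9, 0.2, -2.4]
opening: 0.0532
```

Emit:
{"method": "carry_out", "body": {"commands": [{"xyz": [0, 0, 25], "rotation": [0, 0, 0], "gripper": 48}, {"xyz": [0, 0, 16], "rotation": [0, 0, 0], "gripper": 48}, {"xyz": [0, 0, 7], "rotation": [0, 0, 0], "gripper": 48}, {"xyz": [0, 0, 3], "rotation": [0, 0, 0], "gripper": 48}, {"xyz": [0, 0, 0], "rotation": [0, 0, 0], "gripper": 48}, {"xyz": [0, 0, 0], "rotation": [0, 0, 0], "gripper": 48}]}}

```text
time_s: 19.9
eef_pos: [0.6347, -0.1412, 0.1022]
orientation: [0.814, 0.581, 0.0, 0.001]
wrist_force: [-0.1, -0.3, -1.5]
opening: 0.0531
```

```bash
python3 - <<'E'
from meas import *
delta(633,-140.5,96)
E
```

```text
t 19.9 p [ 634.7 -141.2  102.2] yaw 71.0 open 53.1 F [-0.1 -0.3 -1.5] tilt -1.0
shift [ 0.1 -1.9  6.2] turn z None
```

Emit:
{"method": "carry_out", "body": {"commands": [{"xyz": [0, 0, 2], "rotation": [0, 0, 0], "gripper": 48}, {"xyz": [0, 0, 2], "rotation": [0, 0, 0], "gripper": 48}, {"xyz": [0, 0, 1], "rotation": [0, 0, 0], "gripper": 48}, {"xyz": [0, 0, 0], "rotation": [0, 0, 0], "gripper": 48}]}}

```text
time_s: 20.3
eef_pos: [0.6342, -0.1412, 0.0964]
orientation: [0.814, 0.581, 0.0, 0.0]
wrist_force: [0.4, -0.4, -1.8]
opening: 0.0531
```

Emit:
{"method": "carry_out", "body": {"commands": [{"xyz": [0, 0, 1], "rotation": [0, 0, 0], "gripper": 48}, {"xyz": [0, 0, 0], "rotation": [0, 0, 0], "gripper": 48}]}}

```text
time_s: 20.5
eef_pos: [0.6342, -0.1412, 0.0963]
orientation: [0.814, 0.581, 0.0, 0.0]
wrist_force: [-4.1, 1.5, 7.3]
opening: 0.0528
```

Contact. Release, lift, and re-measure the pot and case.

Emit:
{"method": "carry_out", "body": {"commands": [{"xyz": [0, 0, 0], "rotation": [0, 0, 0], "gripper": 56}, {"xyz": [0, 0, 0], "rotation": [0, 0, 0], "gripper": 64}, {"xyz": [0, 0, 0], "rotation": [0, 0, 0], "gripper": 72}, {"xyz": [0, 0, -10], "rotation": [0, 0, 0], "gripper": 78}, {"xyz": [0, 0, -25], "rotation": [0, 0, 0], "gripper": 82}, {"xyz": [0, 0, -25], "rotation": [0, 0, 0], "gripper": 82}, {"xyz": [0, 0, -20], "rotation": [0, 0, 0], "gripper": 82}, {"xyz": [0, 0, -10], "rotation": [0, 0, 0], "gripper": 82}, {"xyz": [0, 0, 0], "rotation": [0, 0, 0], "gripper": 82}]}}

```text
time_s: 21.4
eef_pos: [0.635, -0.1414, 0.1871]
orientation: [0.814, 0.581, 0.001, 0.001]
wrist_force: [0.4, 0.3, -0.7]
opening: 0.0819
```

```bash
python3 - <<'E'
from meas import *
for n in ['top','side']:
    c=cam(n);W=cloud(c); I=c['color'].astype(int)
    m=seg(W,(.56,.7,-.21,-.07),.11,.125); print(n,m.sum(),*(rect(W,m) if m.any() else ''))
    m=seg(W,(.35,.56,-.08,.08),.038,.051,I[...,2]>I[...,0]+60); print(n,m.sum(),*(rect(W,m) if m.any() else ''))
delta(461,-.5,28,71)
E
```

```text
top 0
top 1642 [462.3   0.9] [ 62.2 159.6] 70.8 med z 45.3
side 270 [ 633.2 -141.8] [50.5 50.8] 43.4 med z 117.5
side 1133 [460.6  -1.5] [ 64.2 159.2] 71.3 med z 44.6
t 21.5 p [ 633.8 -141.1  184.8] yaw 71.0 open 82.1 F [ 0.2  0.7 -0.8] tilt -1.0
shift [  76.6 -209.   156.9] turn z -0.0
```

Emit:
{"method": "carry_out", "body": {"commands": [{"xyz": [5, -14, 0], "rotation": [0, 0, 0], "gripper": 82}, {"xyz": [10, -26, 0], "rotation": [0, 0, 0], "gripper": 82}, {"xyz": [12, -34, 0], "rotation": [0, 0, 0], "gripper": 82}, {"xyz": [14, -37, 0], "rotation": [0, 0, 0], "gripper": 82}, {"xyz": [13, -36, 0], "rotation": [0, 0, 0], "gripper": 82}, {"xyz": [11, -30, 0], "rotation": [0, 0, 0], "gripper": 82}, {"xyz": [8, -22, 0], "rotation": [0, 0, 0], "gripper": 82}, {"xyz": [3.6, -10, 20], "rotation": [0, 0, 0], "gripper": 82}, {"xyz": [0, 0, 40], "rotation": [0, 0, 0], "gripper": 82}, {"xyz": [0, 0, 20], "rotation": [0, 0, 0], "gripper": 82}]}}

```text
time_s: 22.5
eef_pos: [0.4592, -0.0003, 0.1025]
orientation: [0.814, 0.581, -0.001, -0.001]
wrist_force: [0.1, 0.3, 0.3]
opening: 0.0821
```

Emit:
{"method": "carry_out", "body": {"commands": [{"xyz": [0, 0, 10], "rotation": [0, 0, 0], "gripper": 82}, {"xyz": [0, 0, 0], "rotation": [0, 0, 0], "gripper": 82}]}}

```text
time_s: 22.7
eef_pos: [0.4602, -0.0007, 0.0937]
orientation: [0.814, 0.581, -0.002, -0.001]
wrist_force: [0.8, 0.4, 0.5]
opening: 0.0822
```

```bash
python3 - <<'E'
from meas import *
c=cam('wrist'); cv2.imwrite('pics/w5.png',c['color']);delta(461,-.5,28,71)
E
```

```text
t 22.75 p [461.   -0.7  94.7] yaw 71.0 open 82.0 F [ 1.  -0.2  0.4] tilt -1.0
shift [ 0.2  0.  66.7] turn z -0.0
```

View pics/w5.png

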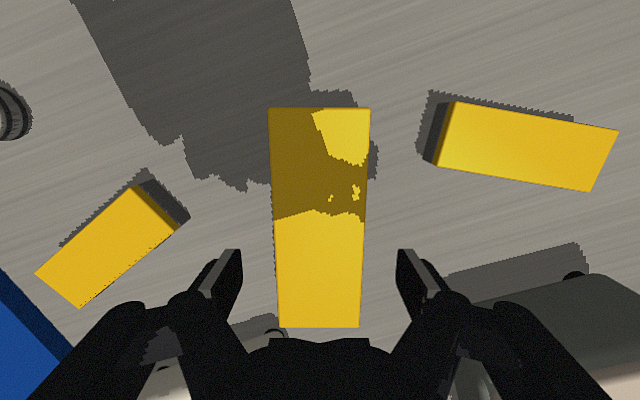

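The case is centred between the fingers (px 320) and aligned with them. I'll descend and grip.

Emit:
{"method": "carry_out", "body": {"commands": [{"xyz": [0, 0, 15], "rotation": [0, 0, 0], "gripper": 82}, {"xyz": [0, 0, 20], "rotation": [0, 0, 0], "gripper": 82}, {"xyz": [0, 0, 17], "rotation": [0, 0, 0], "gripper": 82}, {"xyz": [0, 0, 9], "rotation": [0, 0, 0], "gripper": 82}, {"xyz": [0, 0, 3], "rotation": [0, 0, 0], "gripper": 76}, {"xyz": [0, 0, 0], "rotation": [0, 0, 0], "gripper": 70}], "squeeze": 45}}

```text
time_s: 23.35
eef_pos: [0.4618, -0.0007, 0.0316]
orientation: [0.814, 0.581, 0.0, 0.0]
wrist_force: [-0.2, 1.0, 0.9]
opening: 0.0701
```

Emit:
{"method": "carry_out", "body": {"commands": [{"xyz": [0, 0, 0], "rotation": [0, 0, 0], "gripper": 65}, {"xyz": [0, 0, 0], "rotation": [0, 0, 0], "gripper": 60}, {"xyz": [0, 0, 0], "rotation": [0, 0, 0], "gripper": 55}, {"xyz": [0, 0, 0], "rotation": [0, 0, 0], "gripper": 55}, {"xyz": [0, 0, 0], "rotation": [0, 0, 0], "gripper": 55}, {"xyz": [0, 0, 0], "rotation": [0, 0, 0], "gripper": 55}]}}

```text
time_s: 23.95
eef_pos: [0.4621, -0.0007, 0.0323]
orientation: [0.814, 0.581, 0.001, 0.0]
wrist_force: [-0.7, -0.5, 5.9]
opening: 0.0612
```

Emit:
{"method": "carry_out", "body": {"commands": [{"xyz": [0, 0, -4], "rotation": [0, 0, 0], "gripper": 55}, {"xyz": [0, 0, -10], "rotation": [0, 0, 0], "gripper": 55}, {"xyz": [0, 0, -20], "rotation": [0, 0, 0], "gripper": 55}, {"xyz": [0, 0, -25], "rotation": [0, 0, 0], "gripper": 55}, {"xyz": [0, 0, -25], "rotation": [0, 0, 0], "gripper": 55}, {"xyz": [0, 0, -16], "rotation": [0, 0, 0], "gripper": 55}, {"xyz": [0, 0, 0], "rotation": [0, 0, 0], "gripper": 55}]}}

```text
time_s: 24.65
eef_pos: [0.4629, -0.0006, 0.1338]
orientation: [0.814, 0.581, 0.002, 0.001]
wrist_force: [-0.3, 0.5, -3.4]
opening: 0.0613
```

```bash
python3 - <<'E'
from meas import *
c=cam('side'); cv2.imwrite('pics/s6.png',cv2.resize(c['color'][120:330,220:480],None,fx=2.5,fy=2.5,interpolation=2))
delta(476,-347,33,96)
E
```

```text
t 24.7 p [462.1  -0.6 132.5] yaw 71.0 open 61.0 F [-0.8  0.  -3.3] tilt -1.0
shift [-323.   125.7   99.6] turn z -0.437
```

View pics/s6.png

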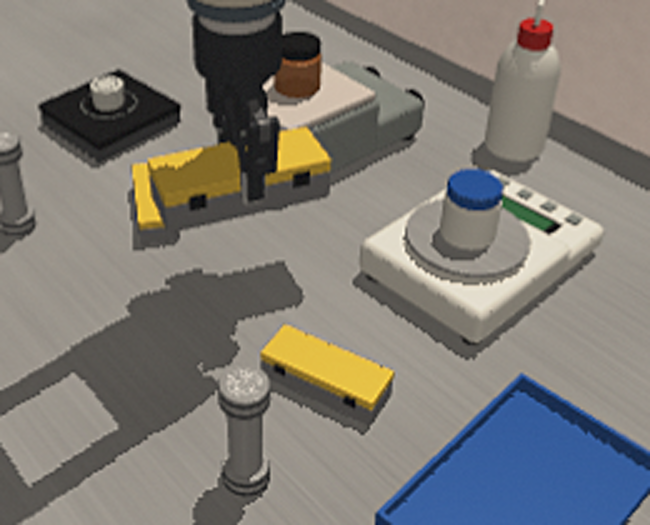

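The pot stands on the pan (px 470,210) and the case is held level. Now to the tray.

Emit:
{"method": "carry_out", "body": {"commands": [{"xyz": [-14, 5.4, -3], "rotation": [0, 0, 0], "gripper": 55}, {"xyz": [-30, 11.7, -3], "rotation": [0, 0, 0], "gripper": 55}, {"xyz": [-38, 14.8, -3], "rotation": [0, 0, 0], "gripper": 55}, {"xyz": [-41, 16, 0], "rotation": [0, 0, 0], "gripper": 55}, {"xyz": [-41, 16, 0], "rotation": [0, 0, 0], "gripper": 55}, {"xyz": [-41, 16, 0], "rotation": [0, 0, 0], "gripper": 55}, {"xyz": [-41, 16, 0], "rotation": [0, 0, 0], "gripper": 55}, {"xyz": [-38, 14.8, 0], "rotation": [0, 0, 0], "gripper": 55}, {"xyz": [-27, 10.5, 0], "rotation": [0, 0, 0], "gripper": 55}, {"xyz": [-12, 4.5, 0], "rotation": [0, 0, 0], "gripper": 55}]}}

```text
time_s: 25.7
eef_pos: [0.4744, -0.3492, 0.1389]
orientation: [0.815, 0.58, -0.0, -0.0]
wrist_force: [0.1, -0.7, -3.5]
opening: 0.0615
```

Emit:
{"method": "carry_out", "body": {"commands": [{"xyz": [0, 0, 0], "rotation": [0, 0, -0.1], "gripper": 55}, {"xyz": [0, 0, 0], "rotation": [0, 0, -0.12], "gripper": 55}, {"xyz": [0, 0, 0], "rotation": [0, 0, -0.12], "gripper": 55}, {"xyz": [0, 0, 0], "rotation": [0, 0, -0.097], "gripper": 55}, {"xyz": [0, 0, 15], "rotation": [0, 0, 0], "gripper": 55}, {"xyz": [0, 0, 25], "rotation": [0, 0, 0], "gripper": 55}, {"xyz": [0, 0, 15], "rotation": [0, 0, 0], "gripper": 55}, {"xyz": [0, 0, 0], "rotation": [0, 0, 0], "gripper": 55}, {"xyz": [0, 0, 0], "rotation": [0, 0, 0], "gripper": 55}]}}

```text
time_s: 26.6
eef_pos: [0.4748, -0.3466, 0.0847]
orientation: [0.669, 0.743, -0.0, -0.001]
wrist_force: [1.0, -0.4, -4.2]
opening: 0.0614
```

```bash
python3 - <<'E'
from meas import *
c=cam('side'); cv2.imwrite('pics/s7.png',cv2.resize(c['color'][190:390,340:510],None,fx=3,fy=3,interpolation=2))
delta(476,-347,37,96)
E
```

```text
t 26.65 p [ 475.3 -347.    85.4] yaw 96.0 open 61.0 F [ 0.4  0.5 -2.6] tilt -1.0
shift [-0.1  0.7 48.4] turn z -0.0
```

View pics/s7.png

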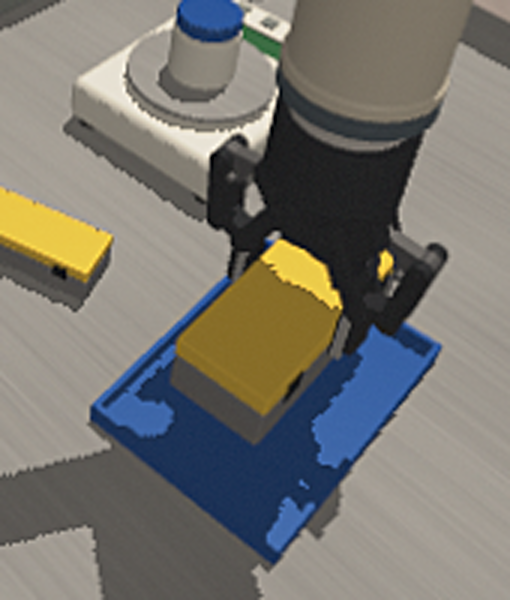

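The case is parallel to the tray and centred over it. Lower it.

Emit:
{"method": "carry_out", "body": {"commands": [{"xyz": [0, 0.5, 12], "rotation": [0, 0, 0], "gripper": 55}, {"xyz": [0, 0, 15], "rotation": [0, 0, 0], "gripper": 55}, {"xyz": [0, 0, 10], "rotation": [0, 0, 0], "gripper": 55}, {"xyz": [0, 0, 5], "rotation": [0, 0, 0], "gripper": 55}, {"xyz": [0, 0, 2], "rotation": [0, 0, 0], "gripper": 55}, {"xyz": [0, 0, 1], "rotation": [0, 0, 0], "gripper": 55}, {"xyz": [0, 0, 1], "rotation": [0, 0, 0], "gripper": 55}, {"xyz": [0, 0, 0], "rotation": [0, 0, 0], "gripper": 55}]}}

```text
time_s: 27.45
eef_pos: [0.4758, -0.3471, 0.0395]
orientation: [0.669, 0.743, 0.0, 0.0]
wrist_force: [0.1, 0.2, -3.3]
opening: 0.0616
```

Emit:
{"method": "carry_out", "body": {"commands": [{"xyz": [0, 0, 1], "rotation": [0, 0, 0], "gripper": 55}, {"xyz": [0, 0, 0], "rotation": [0, 0, 0], "gripper": 55}]}}

```text
time_s: 27.65
eef_pos: [0.4756, -0.347, 0.0384]
orientation: [0.669, 0.743, 0.0, 0.0]
wrist_force: [0.3, 0.2, -3.0]
opening: 0.0611
```

Emit:
{"method": "carry_out", "body": {"commands": [{"xyz": [0, 0, 1], "rotation": [0, 0, 0], "gripper": 55}, {"xyz": [0, 0, 0.7], "rotation": [0, 0, 0], "gripper": 55}, {"xyz": [0, 0, 0], "rotation": [0, 0, 0], "gripper": 55}]}}

```text
time_s: 27.95
eef_pos: [0.4755, -0.3469, 0.0365]
orientation: [0.669, 0.743, -0.0, -0.0]
wrist_force: [0.3, -0.1, -3.7]
opening: 0.0613
```

Emit:
{"method": "carry_out", "body": {"commands": [{"xyz": [0, 0, 0.6], "rotation": [0, 0, 0], "gripper": 55}, {"xyz": [0, 0, 0], "rotation": [0, 0, 0], "gripper": 55}]}}

```text
time_s: 28.15
eef_pos: [0.4756, -0.3469, 0.0363]
orientation: [0.669, 0.743, 0.0, -0.0]
wrist_force: [-1.4, 0.1, 2.7]
opening: 0.0614
```

Contact. Release and lift.

Emit:
{"method": "carry_out", "body": {"commands": [{"xyz": [0, 0, 0], "rotation": [0, 0, 0], "gripper": 64}, {"xyz": [0, 0, 0], "rotation": [0, 0, 0], "gripper": 70}, {"xyz": [0, 0, 0], "rotation": [0, 0, 0], "gripper": 78}, {"xyz": [0, 0, 0], "rotation": [0, 0, 0], "gripper": 80}, {"xyz": [0, 0, -10], "rotation": [0, 0, 0], "gripper": 80}, {"xyz": [0, 0, -25], "rotation": [0, 0, 0], "gripper": 80}, {"xyz": [0, 0, -40], "rotation": [0, 0, 0], "gripper": 80}, {"xyz": [0, 0, -45], "rotation": [0, 0, 0], "gripper": 80}, {"xyz": [0, 0, -45], "rotation": [0, 0, 0], "gripper": 80}, {"xyz": [0, 0, -30], "rotation": [0, 0, 0], "gripper": 80}]}}

```text
time_s: 29.15
eef_pos: [0.4763, -0.3474, 0.2352]
orientation: [0.669, 0.743, 0.0, 0.002]
wrist_force: [0.5, -0.8, -0.3]
opening: 0.0802
```

Emit:
{"method": "carry_out", "body": {"commands": [{"xyz": [0, -20, -20], "rotation": [0, 0, 0], "gripper": 80}, {"xyz": [0, -40, -10], "rotation": [0, 0, 0], "gripper": 80}, {"xyz": [0, -40, 0], "rotation": [0, 0, 0], "gripper": 80}, {"xyz": [0, -20, 0], "rotation": [0, 0, 0], "gripper": 80}, {"xyz": [0, 0, 0], "rotation": [0, 0, 0], "gripper": 80}, {"xyz": [0, 0, 0], "rotation": [0, 0, 0], "gripper": 80}]}}

```text
time_s: 29.75
eef_pos: [0.3566, -0.3598, 0.2618]
orientation: [0.669, 0.743, 0.0, 0.001]
wrist_force: [-0.2, 0.8, -0.3]
opening: 0.0803
```

```bash
python3 - <<'E'
from meas import *
for n in ['top','side']:
    c=cam(n); W=cloud(c); I=c['color'].astype(int); print(n); cv2.imwrite(f'pics/f_{n}.png',cv2.resize(c['color'][60:310,130:500] if n=='top' else c['color'][130:390,200:500],None,fx=2.1,fy=2.1,interpolation=2))
    for k,b in dict(tin=(.44,.58,.27,.41,.052,.07),jar=(.58,.72,.07,.21,.145,.16),pot=(.56,.7,-.21,-.07,.11,.125),case=(.35,.6,-.46,-.22,.04,.06),cl=(.25,.4,.12,.28,.105,.125),cr=(.25,.4,-.3,-.1,.105,.125),tray=(.3,.6,-.5,-.22,-.02,.025)).items():
        m=seg(W,b[:4],b[4],b[5],(I[...,0]>I[...,2]+50) if k=='tray' else None)
        print(k,m.sum(),*(rect(W,m) if m.any() else ''))
delta(0,0,0)
E
```

```text
top
tin 233 [514.  339.6] [39.6 40.1] 8.5 med z 60.4
jar 396 [652.  137.6] [49.4 49.2] 0.7 med z 152.7
pot 375 [ 633.4 -138.1] [49.  50.3] 89.9 med z 118.5
case 1713 [ 475.4 -344.5] [160.   64.9] 6.0 med z 49.0
cl 242 [322.3 220.5] [35.5 37.2] 0.3 med z 114.9
cr 241 [ 314.4 -193. ] [36.1 37.7] 89.1 med z 114.7
tray 1944 [ 475.1 -348.6] [202.5 144.5] 6.0 med z 4.9
side
tin 94 [512.4 337.3] [39.3 37.4] 86.2 med z 59.8
jar 135 [650.6 134.8] [47.2 47.6] 60.1 med z 150.5
pot 0
case 2342 [ 473.3 -347.9] [161.   63.2] 5.7 med z 47.6
cl 141 [321.2 217.8] [37.7 36.9] 52.8 med z 114.4
cr 311 [ 312.7 -196.7] [36.9 37.1] 55.7 med z 114.0
tray 3509 [ 478.1 -343.7] [217.3 143.4] 6.2 med z 3.6
t 29.85 p [ 357.2 -359.6  261.3] yaw 96.0 open 79.6 F [ 0.1 -0.3 -0.3] tilt -1.0
shift [ 395.4 -317.6  260.9] turn z None
```

View pics/f_side.png

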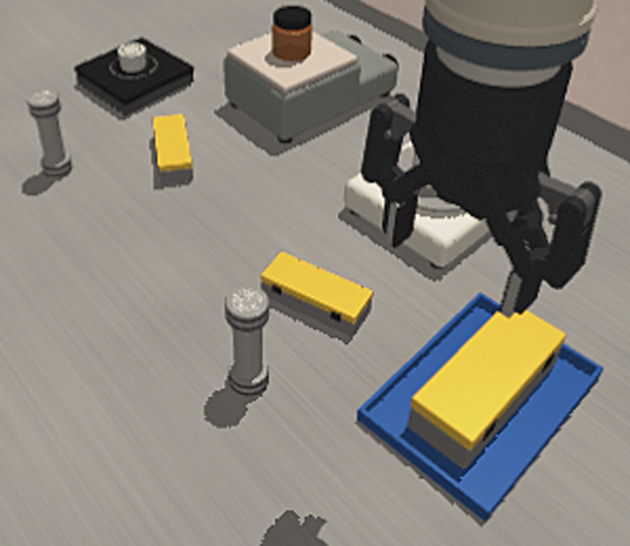

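Everything stands in place and the cells have not moved. The arm hides the pot from the side camera, but the top view confirms it at (633, -138). Handing in.

```bash
python3 -c "
from bench import ticket; print(ticket.job_done())"
```

```text
the job is handed in; nothing more can be done
None
```

I took the stack apart, put all four things in their places, and handed the job in at about 30 s of robot time. `job_done()` reports no verdict.

These are the last checks from the top camera; the placed things showed no visible tilt in the pictures.

| Thing | Offset from target centre | Top height (measured / expected) |
|---|---|---|
| Tin on cooling plate | about 1 mm | 60.4 / 60 mm |
| Amber jar on stirrer plate | about 1 mm | 152.7 / 152 mm |
| White pot on balance pan | about 1 mm | 118.5 / 118 mm |
| Case in tray | about 4 mm, parallel to the tray | 49 / 49–50 mm |

- **Cells:** both steel extraction cells are within 0.3 mm of where they started by the top camera, and up to 2 mm by the side camera. That is within its noise.
- **Arm:** it ended clear of everything, with the gripper open.
- **Disagreements:** the two cameras differ by 2–3 mm on the same items, and the side camera put the jar's top about 1.5 mm low. In the final side view the arm hid the pot. The last good side look, just after it was placed, had it at (633, -142) mm, which agrees.
- **Refused move:** the very first move call was rejected for missing fields and nothing moved. I resent it with full rows.

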